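# Turn the cast electrode carrier out of its mould

### The arm

A 7-joint arm with a two-finger parallel gripper is mounted at the origin on a cart in front of the work surface, level with it; the furniture and walls round the work are solid. World frame = base frame: x ahead of the robot, y to its left, z up, the work surface at z = 0. Lengths are in m, angles in rad, forces in N, time in s.
With the tool pointing down it reaches from about 0.4 to 0.85 m from the base axis. Payload 6.9 kg.
Tool frame: the origin (TCP) lies on the centre line of the jaws, within the pads' length; the fingertips stand 17 mm ahead of it and the grasp point (between the pads) lies 2 mm behind it; z points along the fingers, y is the line along which they close (so a half turn about z gives the same grasp; the last joint's range is limited). The gripper opens to 85 mm and grips with 20 to 120 N. Pads are 22 mm wide; open, the fingers measure 114 mm over their backs; the gripper's body (76 mm by 85 mm) begins 54 mm behind the grasp point. The pads swing forward as they close: fully open they stand 13 mm farther back than shut.
Start: joints at [-1.004, 0.507, -0.238, 1.5, 0.126, 1.149, -0.155], TCP at [0.278, 0.56, 0.248] pointing down, gripper open.
Joint ranges: [-3.08, 3.08], [-0.24, 2.05], [-1.43, 1.35], [0, 2.5], [-1.52, 4.66], [0.17, 1.96], [-2.89, 2.89]. Speed limits (rad/s): [2.39, 2.39, 3.14, 3.14, 3.14, 3.14, 3.14].

### API

Orientations are given as a unit quaternion [x, y, z, w].
In Python, from cell import arm, optics, job_done gives the robot as it stands. The module is installed in compiled form; this text tells all that it offers.
- The arm moves only by the shell command python3 -m handwheel 'ROWS'. ROWS is text: rows parted by semicolons, each of 5 numbers parted by spaces: the finger opening in cm, from 0 to 8.54, then the shift along the tool's x, y, z in cm, then the turn about the tool's z in degrees. In form: hand tx ty tz turn; .... A call has 1 to 12 rows; each row is the pose to reach, as a shift and turn from the pose commanded when the call began, along the tool's axes at that moment; what a row does not reach only later rows make up. A row lasts 1/10 s, in which the tool goes at most 50 mm and 8.59 degrees, less where a joint would pass 70% of its speed; a pose out of reach is approached as far as the arm can. A call with a gripper value outside its range is refused whole. The fingers move at their own pace and stop on an object; the grip force is fixed at half the most. Time passes only in rows, so rows that repeat a pose let the fingers close. It gives the time, the measured TCP pose, the force, the opening and the grip force at its end, in the units of the state.
- arm.observe(): the state, without advancing time (a new reading comes with each control period).
- optics.capture(name): name is "scene" or "top" or "wrist"; returns a dict with "img" (420x560x3 uint8, blue, green, red), "fx", "fy", "cx", "cy" (pixels), "view" (4x4, takes a point from world to camera coordinates). Camera axes: x right, y down, z forward; pixel columns grow to the right and rows downward; lengths in m; the calibration is good to about 2 mm. A picture is of the moment at which its call begins. There is no depth.
- job_done(): hands the job in; it is judged then, once.
The state is a dict: "clock": time; "joint_pos": joint angles; "joint_velocities": joint speeds; "tau": joint torques, N m; "position": TCP position; "ee_rot": TCP orientation; "contact_force": force on the tool from outside, world axes, zero at the start; "wrist_torque": the same for the moment, N m; "opening": opening from 0.0 (shut) to 1.0 (fully open); "grip_force": force on a finger pad.
Only numpy, scipy, OpenCV 4.12 (cv2) and the standard library are available. Lean on these libraries where they do the work, as an engineer would, in place of code of your own. Each camera call takes 0.05 s, during which the arm holds its last target. There are 200 camera calls.

### The job

Take the spatula by its handle, slide its blade into the channel under the brown resin carrier plate lying in the open mould, and tip the plate up and over the far lip, so that it lies turned over, flat on the dark rubber pad of the mould with its two sockets upward. Touch the plate only with the spatula, and leave the two brass electrodes alone. Then lay the spatula down flat on the bench, clear of the mould.

Things in the scene. Friction and masses are not known exactly. Their poses are not given: they have to be found in the camera images.
- mould: Aluminium casting mould fixed to the bench, 188 (own x) x 96 mm (own y), top 24 mm above the bench. Own +x is the turning direction, roughly away from the robot; z up. Origin: at bench level under the middle of the lip between cavity and rubber pad. Square cavity: x -64 to 0, y -32 to 32 mm, floor at height 18 mm, walls 6 mm high. The block's front face is at x -80 mm.
- channel_mouth (a point): Middle of the front end of the lifter channel, on its floor: mould x -80, y 0, height 10 mm. The channel is 32 mm wide and runs along mould +x from here to x -15 mm, below the plate, whose underside is 8 mm above the channel's floor. It is open at the front and cuts right through the front wall, so a blade in it can also rise.
- pad_center (a point): Middle of the dark rubber pad's top: mould x +49, y 0, height 24 mm, level with the lip. The pad reaches from x 0 to 98 and y -48 to 48 mm; behind it is a stop 6 mm high.
- carrier: Loose brown cast-resin plate, 60 x 60 x 7 mm, about 40 g, in the cavity with 2 mm play on every side, its top 1 mm above the walls. Origin: centre of the face that is underneath at the start; own z points from there to the plain face (up at the start). The underneath face has two round blind sockets, 13 mm wide, 4 mm deep, at own y +20 and -20 mm; between them it is smooth.
- carrier_center (a point): Middle of the carrier plate, 3.5 mm from either face. When the plate lies on the pad this point is about 27.5 mm above the bench.
- spatula: Loose steel spatula, 169 mm long, 30 g, lying flat on the bench. Origin: middle of its length, at its underside; z up. Brown handle from own y = -16 to +84 mm, 10 mm wide, 8 mm high (z 0 to 8 mm). Flat steel blade from y = -84 (tip) to -14 mm, 10 mm wide, 2 mm thick (z 3 to 5 mm). The blade thus points along own -y. It balances near y = +20 mm.
- electrode_1: Loose brass mushroom-shaped electrode, 25 mm wide, 26 mm high, standing on the bench at the right; origin at the centre of its foot. Not to be moved.
- electrode_2: A second electrode like electrode_1. Not to be moved.
There are look-alikes about, which are no part of the job. Several things have the shape of the carrier; the one meant has the colours described above.

How it is judged:
On the way:
1. the spatula tips the plate up by more than 35 degrees (contact force between spatula and carrier above 0.03 N and angle between carrier's own z axis and vertical between 0.6 and 2 rad), for 0.05 s.
At the end, for the whole second after the job is handed in: Plate at rest on the pad, turned over (within 8 degrees of flat), its centre 12 to 78 mm beyond the lip and within 35 mm of the middle line; a small overhang does no harm. Spatula flat (within 4 degrees) and still on the bench, touching neither mould nor plate (angle between carrier's own z axis and vertical above 3 rad and x of carrier_center in the frame of mould between 0.012 and 0.078 m and y of carrier_center in the frame of mould between -0.035 and 0.035 m and z of carrier_center in the frame of mould between 0.025 and 0.031 m and linear speed of each of carrier, spatula below 0.02 m/s and height (world z) of spatula below 0.013 m and angle between the y axis of spatula and the z axis of mould, either way round above 1.5 rad and contact force between spatula and mould below 0.03 N and contact force between spatula and carrier below 0.03 N).
It fails at once if the gripper or the arm touches the plate (contact force between any of the fingers, the arm and carrier above 0.5 N).
It fails at once if an electrode is moved by more than 30 mm (distance of any of electrode_1, electrode_2 from where it was at the start of the episode above 0.03 m).
It also fails if it takes over 51 s, if anything falls off the work surface, if the arm or the gripper's body presses on something with over 40 N, if the wrist force passes 120 N, or if a joint passes its speed limit or range.

## Working session

There is one attempt and no reset: what is moved stays moved. The work goes in short steps, Python scripts to look and compute and a shell command to move; the robot and the scene stay as the last step left them, time stands still between calls to the robot, and variables do not carry over. Pictures are saved under pics/ and viewed, at most 12 in all, crops included, and the job is handed in when it is done.

```bash
mkdir -p pics
cat > h.py <<'E'
import numpy as np, cv2
from cell import arm, optics
def cap(n,f=None):
    c=optics.capture(n)
    if f: cv2.imwrite('pics/'+f,c['img'])
    return c
def ray(c,u,v):
    V=np.array(c['view']);R=V[:3,:3];o=-R.T@V[:3,3]
    d=R.T@np.array([(u-c['cx'])/c['fx'],(v-c['cy'])/c['fy'],1]);return o,d
def onz(c,u,v,z):
    o,d=ray(c,u,v);return o+d*(z-o[2])/d[2]
def proj(c,p):
    V=np.array(c['view']);q=V[:3,:3]@np.array(p)+V[:3,3]
    return np.array([c['fx']*q[0]/q[2]+c['cx'],c['fy']*q[1]/q[2]+c['cy']])
E
python3 - <<'E'
from h import *
for n in('top','scene'):
    c=cap(n,n+'0.png');o,d=ray(c,280,210);print(n,c['fx'],o.round(3),d.round(3))
s=arm.observe();print(s['position'],s['ee_rot'],s['clock'],s['opening'])
E
```

```text
top 484.9197630193495 [ 0.419 -0.181  0.895] [ 0.206  0.02  -0.978]
scene 422.94132474493983 [0.149 0.394 0.497] [ 0.495 -0.693 -0.524]
[0.27780864 0.55939499 0.24751361] [ 2.28378912e-01  9.73572002e-01 -7.77775487e-04 -1.59173608e-04] 0.1 0.9993274165576691
```

View pics/top0.png

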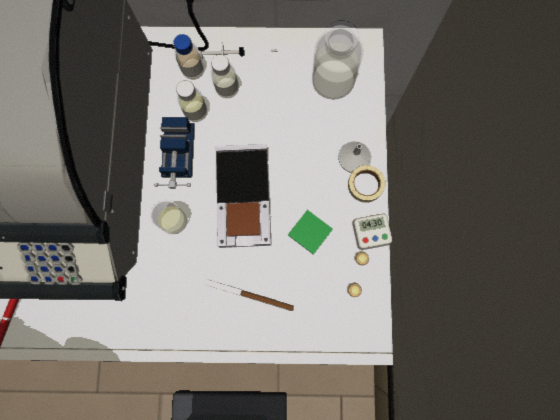

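View pics/scene0.png

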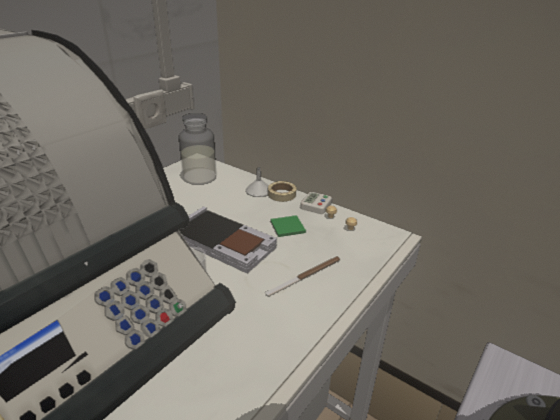

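The top view shows the brown plate in the mould at (243,219), with the black pad above it at (243,175). The spatula's brown handle runs from (241,293) to (293,308) and its tip is near (207,281). The electrodes are at (362,258) and (355,290). Things that could be taken for the carrier: the green plate at (310,232), the black pad at (243,175) and the brown plate at (243,219). By the description I choose the brown one in the mould, and check it in a close crop.

Run:
```python
from h import *
c=cap('top');im=c['img'];hsv=cv2.cvtColor(im,cv2.COLOR_BGR2HSV)
cv2.imwrite('pics/crop1.png',cv2.resize(im[135:320,195:305],None,fx=5,fy=3.2*5/3.2,interpolation=cv2.INTER_CUBIC)[:, :][325:925])
br=cv2.inRange(hsv,(0,90,30),(18,255,200));dk=cv2.inRange(im,(0,0,0),(45,45,45))
def cont(m,box):
    x0,y0,x1,y1=box;k=np.zeros_like(m);k[y0:y1,x0:x1]=m[y0:y1,x0:x1]
    return max(cv2.findContours(k,0,2)[0],key=cv2.contourArea)
for n,m,b,z in(('carrier',br,(210,195,280,245),.025),('handle',br,(225,280,305,320),.007),('pad',dk,(205,140,285,205),.024)):
    r=cv2.minAreaRect(cont(m,b));P=np.array([onz(c,u,v,z)[:2] for u,v in cv2.boxPoints(r)])
    print(n,np.round(r[0],1),'cen',P.mean(0).round(4),'edges',(P[1]-P[0]).round(4),(P[2]-P[1]).round(4),np.linalg.norm(P[1]-P[0]).round(4),np.linalg.norm(P[2]-P[1]).round(4))
print(onz(c,207,281,.004),[onz(c,u,v,.02).round(3) for u,v in((362,258),(355,290),(310,232),(173,217),(135,270))])
```

```text
carrier [242.5 218.4] cen [ 0.5861 -0.0952] edges [ 0.0035 -0.0596] [-0.0604 -0.0042] 0.0597 0.0606
handle [266.8 300.1] cen [ 0.44   -0.1418] edges [ 0.0082 -0.0022] [-0.0263 -0.0929] 0.0085 0.0966
pad [241.9 176.1] cen [ 0.6669 -0.0915] edges [ 0.0056 -0.0941] [-0.0982 -0.0064] 0.0943 0.0984
[ 0.47285424 -0.03203527  0.004     ] [array([ 0.517, -0.313,  0.02 ]), array([ 0.46 , -0.299,  0.02 ]), array([ 0.563, -0.219,  0.02 ]), array([0.588, 0.033, 0.02 ]), array([0.49 , 0.096, 0.02 ])]
```

View pics/crop1.png

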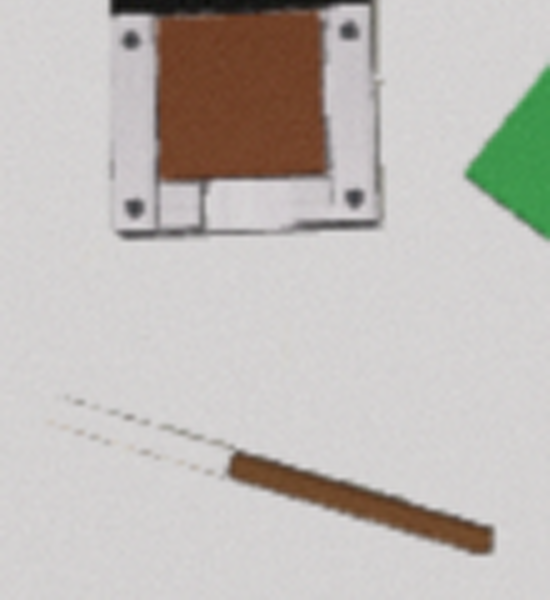

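The crop confirms the brown plate in the mould, with the channel cut at crop x 205 to 293. The green plate is outside, and the spatula's handle and blade are clear. The machine on the left lies between the arm's start pose and the work, so I triangulate its corners before moving.

Run:
```python
from h import *
t=cap('top');s=cap('scene');w=cap('wrist','w0.png')
def tri(a,b):
    o1,d1=ray(t,*a);o2,d2=ray(s,*b);d1/=np.linalg.norm(d1);d2/=np.linalg.norm(d2)
    k=np.linalg.lstsq(np.c_[d1,-d2],o2-o1,rcond=None)[0];p,q=o1+k[0]*d1,o2+k[1]*d2
    return ((p+q)/2).round(3),np.linalg.norm(p-q).round(3)
print('front roller end',tri((125,288),(230,297)),'back roller',tri((107,230),(182,214)),'red key',tri((61,281),(164,317)),'green',tri((72,279),(179,307)))
print(onz(t,30,360,0),onz(t,390,355,0),onz(t,175,400,0))
```

```text
front roller end (array([0.452, 0.086, 0.093]), np.float64(0.005)) back roller (array([0.532, 0.085, 0.195]), np.float64(0.003)) red key (array([0.464, 0.181, 0.123]), np.float64(0.004)) green (array([0.465, 0.161, 0.125]), np.float64(0.003))
[0.32921567 0.27756575 0.        ] [ 0.34719429 -0.36269106  0.        ] [0.26574998 0.01515072 0.        ]
```

View pics/w0.png

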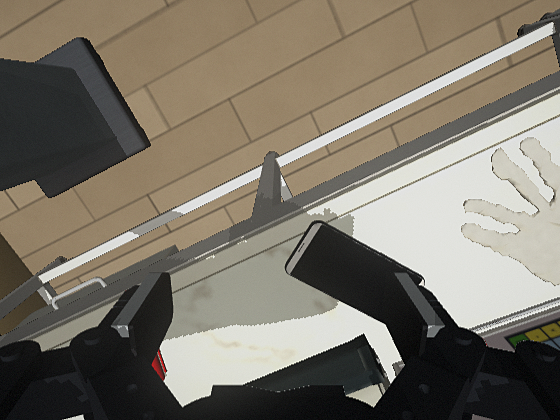

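The wrist view shows the bench's front edge and loose things at the left, well below the tool. The machine's front starts at x≈0.45 with z≈0.09, so a straight swing at z 0.25 clears it.

```bash
python3 -m handwheel '8.5 -3 -3.6 -0.5 5.3; 8.5 -6.1 -7.2 -1 10.6; 8.5 -9.1 -10.8 -1.5 15.9; 8.5 -12.1 -14.5 -2 21.2; 8.5 -15.2 -18.1 -2 26.5; 8.5 -18.2 -21.7 -2 31.8; 8.5 -21.2 -25.3 -2 37; 8.5 -24.3 -28.9 -2 42.3; 8.5 -27.3 -32.5 -2 47.6; 8.5 -30.3 -36.2 -2 53; 8.5 -33.4 -39.8 -2 58; 8.5 -36.4 -43.4 -2 63.5'
cat >> h.py <<'E'
from scipy.spatial.transform import Rotation as Ro
def to(p,yaw):  # world target, closing-line yaw (deg, mod 180) -> rows' units
    s=arm.observe();R=Ro.from_quat(s['ee_rot']).as_matrix();d=R.T@(np.array(p)-s['position'])*100
    a=np.degrees(np.arctan2(R[1,1],R[0,1]));t=(a-yaw+90)%180-90
    print('pos',s['position'].round(4),'yaw',a.round(2),'shift cm',d.round(2),'turn',t.round(2),'q7',np.round(s['joint_pos'],2))
E
python3 -c "
from h import *
to([.4438,-.1283,.12],-15.8)"
```

```text
clock: 1.5
position: [0.4111, 0.0073, 0.2687]
ee_rot: [0.708, 0.706, 0.001, 0.0]
contact_force: [0.9, -0.4, 0.5]
opening: 0.994
grip_force: 0.0
pos [0.4111 0.0073 0.2687] yaw -0.1 shift cm [-13.56   3.27  14.87] turn 15.7 q7 [-0.28  0.16  0.24  1.99 -0.04  1.   -0.02]
```

```bash
python3 -m handwheel '8.5 -4 1 4 5; 8.5 -8 2 8 10; 8.5 -12 3 12 15.7; 8.5 -13.6 3.3 14.9 15.7; 8.5 -13.6 3.3 14.9 15.7; 8.5 -13.6 3.3 14.9 15.7'
python3 -c "
from h import *
w=cap('wrist','w1.png')
b=np.array([.272,.962]);
for y in(84,20,-16,-84):
    p=np.array([.440,-.1418])+b*(34-y)/1000;print(y,proj(w,[*p,.004]).round(0))
to([.4438,-.1283,.02],-15.8)"
```

```text
clock: 2.1
position: [0.4434, -0.1273, 0.1183]
ee_rot: [0.797, 0.604, -0.001, -0.001]
contact_force: [-0.3, 0.9, 0.2]
opening: 0.995
grip_force: 0.0
84 [279. 293.]
20 [279. 211.]
-16 [279. 160.]
-84 [279.  49.]
pos [ 0.4441 -0.1264  0.1194] yaw -15.62 shift cm [-0.19  0.04  9.94] turn 0.18 q7 [ 0.02  0.44  0.29  2.09 -0.21  0.64  0.18]
```

View pics/w1.png

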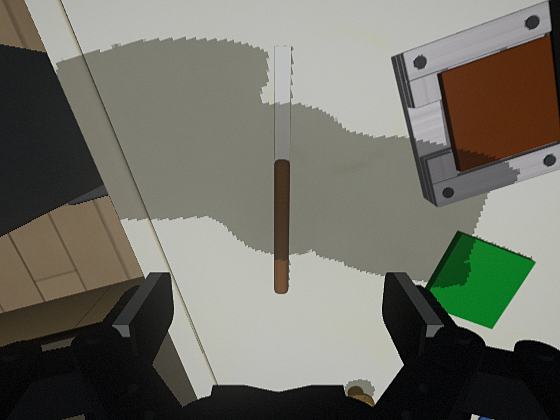

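The wrist view shows the spatula upright at column 282. The tip is at row 45 and the handle runs from row 160 to 293, within 2 mm of my prediction. The mould is at the upper right and the green plate is well clear of where the fingers will land.

```bash
python3 -m handwheel '4 -0.2 0.1 3 0; 4 -0.2 0.1 6 0; 4 -0.2 0.1 8.5 0; 4 -0.2 0.1 9.5 0; 4 -0.2 0.1 9.9 0; 4 -0.2 0.1 9.9 0'
python3 -c "
from h import *
to([.4438,-.1283,.019],-15.8)"
```

```text
clock: 2.75
position: [0.4453, -0.1285, 0.0212]
ee_rot: [0.796, 0.605, 0.001, 0.0]
contact_force: [-0.4, -0.5, -0.9]
opening: 0.472
grip_force: 0.0
pos [ 0.4453 -0.1285  0.0212] yaw -15.55 shift cm [-0.02 -0.15  0.22] turn 0.25 q7 [ 0.1   0.61  0.19  2.18 -0.3   0.37  0.26]
```

```bash
python3 -m handwheel '4 0 0 0.15 0; 2 0 0 0.15 0; 0 0 0 0.15 0; 0 0 0 0.15 0; 0 0 0 0.15 0; 0 0 0 0.15 0; 0 0 0 0.15 0; 0 0 0 0.15 0'
python3 -c "
from h import *
to([.4438,-.1283,.019],-15.8);print(arm.observe()['grip_force'])"
```

```text
clock: 3.55
position: [0.445, -0.129, 0.0196]
ee_rot: [0.797, 0.605, 0.0, 0.0]
contact_force: [-0.6, 1.0, 7.6]
opening: 0.096
grip_force: 58.8
pos [ 0.445  -0.129   0.0196] yaw -15.61 shift cm [ 0.04 -0.13  0.06] turn 0.19 q7 [ 0.11  0.61  0.18  2.18 -0.3   0.37  0.26]
58.817689418792725
```

```bash
python3 -m handwheel '0 0 0 -2 0; 0 0 0 -5 0; 0 0 0 -7 8; 0 0 0 -7 16; 0 0 0 -7 24; 0 0 0 -7 32; 0 0 0 -7 40; 0 0 0 -7 48; 0 0 0 -7 56; 0 0 0 -7 64; 0 0 0 -7 70.6; 0 0 0 -7 70.6'
python3 -c "
from h import *
to([.4194,-.1071,.06],-86.4)"
```

```text
clock: 4.75
position: [0.4446, -0.1287, 0.0889]
ee_rot: [0.999, 0.032, -0.0, 0.0]
contact_force: [0.1, -0.7, -0.3]
opening: 0.097
grip_force: 59.0
pos [ 0.4446 -0.1287  0.0889] yaw -86.28 shift cm [-2.38 -2.32  2.89] turn 0.12 q7 [-0.2   0.56  0.64  2.13 -0.57  0.63 -0.67]
```

```bash
python3 -m handwheel '0 -1.2 -1.2 1.5 0; 0 -2.4 -2.3 2.9 0; 0 -2.4 -2.3 2.9 0; 0 -2.4 -2.3 2.9 0'
python3 - <<'E'
from h import *
to([.4194,-.1071,.06],-86.4)
w=cap('wrist','w2.png');t=cap('top')
o=np.array([.618,-.0946]);x=np.array([.998,.0628]);y=np.array([-.0628,.998])
P=lambda a,b:o+x*a/1000+y*b/1000
for a,b,z in((-80,48,24),(-80,-48,24),(-80,16,24),(-80,-16,24),(-62,30,25),(-62,-30,25),(-95,0,44.5)):print((a,b,z),proj(w,[*P(a,b),z/1000]).round(0),proj(t,[*P(a,b),z/1000]).round(0))
cv2.imwrite('pics/t2.png',cv2.resize(t['img'][190:330,180:320],None,fx=4.2,fy=4.2,interpolation=cv2.INTER_CUBIC))
E
```

```text
clock: 5.15
position: [0.4195, -0.1079, 0.0601]
ee_rot: [0.999, 0.034, 0.0, 0.0]
contact_force: [0.9, -0.4, -0.0]
opening: 0.094
grip_force: 59.0
pos [ 0.4195 -0.1079  0.0601] yaw -86.09 shift cm [-0.01 -0.08  0.01] turn 0.31 q7 [-0.19  0.57  0.57  2.23 -0.64  0.51 -0.62]
(-80, 48, 24) [156. -21.] [218. 246.]
(-80, -48, 24) [401. -19.] [271. 243.]
(-80, 16, 24) [238. -20.] [235. 245.]
(-80, -16, 24) [319. -20.] [253. 244.]
(-62, 30, 25) [199. -76.] [227. 235.]
(-62, -30, 25) [359. -75.] [260. 234.]
(-95, 0, 44.5) [278.  11.] [243. 251.]
```

View pics/w2.png

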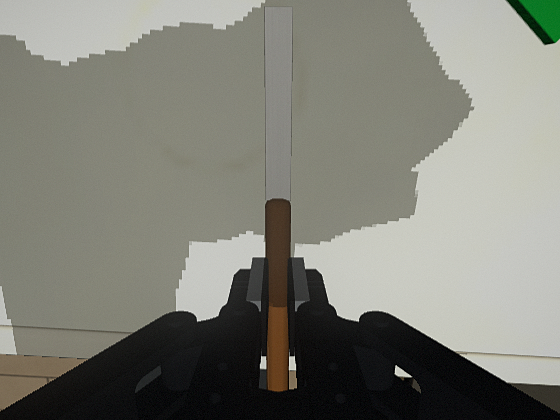

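The wrist view shows the blade straight along column 279, with its tip at row 6 (predicted 11). The mould is out of frame, so I check it against the top view.

View pics/t2.png

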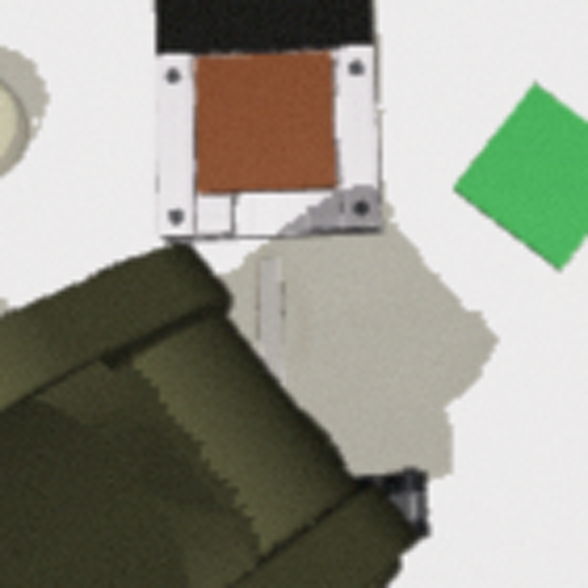

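The mould's front corners at crop (160,240) and (383,232), and the tip at (271,257), match prediction. The blade sits about 2 mm to the right of the channel's middle, so I shift by that, descend and slide in.

```bash
python3 -m handwheel '0 0 -0.2 1.5 0; 0 0 -0.2 3.05 0; 0 0 -0.2 3.05 0; 0 1 -0.2 3.05 0; 0 2 -0.2 3.05 0; 0 3 -0.2 3.05 0; 0 4 -0.2 3.05 0; 0 4.8 -0.2 3.05 0; 0 4.8 -0.2 3.05 0'
python3 - <<'E'
from h import *
s=arm.observe();print(s['position'],s['contact_force'])
t=cap('top','t3f.png');c=cap('scene');w=cap('wrist')
a=cv2.resize(c['img'][190:290,180:300],(600,500),interpolation=cv2.INTER_CUBIC)
cv2.imwrite('pics/s3.png',a)
E
```

```text
clock: 6.15
position: [0.4685, -0.1022, 0.0293]
ee_rot: [0.999, 0.034, 0.001, 0.0]
contact_force: [-0.5, 0.3, -0.3]
opening: 0.091
grip_force: 59.0
[ 0.46848202 -0.10218645  0.02930219] [-0.52089753  0.33535516 -0.29774045]
```

View pics/s3.png

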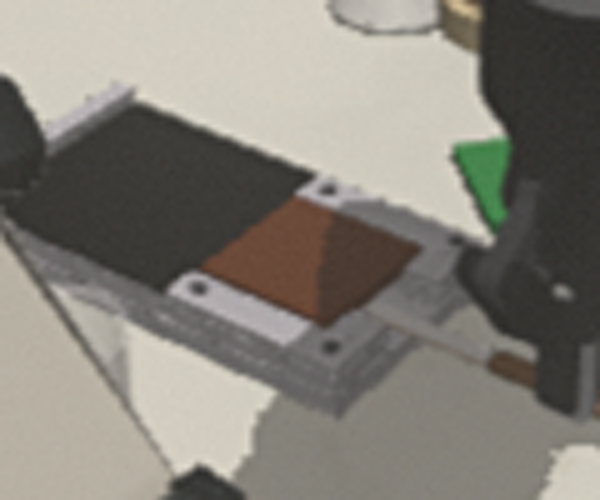

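The scene view shows the blade in the channel, entering under the brown plate at about (370,315), with no contact force. I lift along the arc.

```bash
python3 -m handwheel '0 0 0 -0.3 0; 0 0 0 -0.6 0; 0 0.05 0 -0.9 0; 0 0.1 0 -1.2 0; 0 0.2 0 -1.5 0; 0 0.3 0 -1.8 0; 0 0.4 0 -2.1 0; 0 0.6 0 -2.5 0; 0 0.8 0 -2.8 0; 0 1.0 0 -3.1 0; 0 1.25 0 -3.37 0; 0 1.25 0 -3.37 0'
python3 - <<'E'
from h import *
s=arm.observe();print(s['position'],s['contact_force'])
c=cap('scene')
cv2.imwrite('pics/s4.png',cv2.resize(c['img'][190:290,180:300],(600,500),interpolation=cv2.INTER_CUBIC))
E
```

```text
clock: 7.5
position: [0.4801, -0.1016, 0.0633]
ee_rot: [0.999, 0.033, 0.0, 0.0]
contact_force: [-0.5, 0.3, -0.6]
opening: 0.092
grip_force: 59.0
[ 0.48006918 -0.10155972  0.06331863] [-0.50123409  0.25783745 -0.58007886]
```

View pics/s4.png

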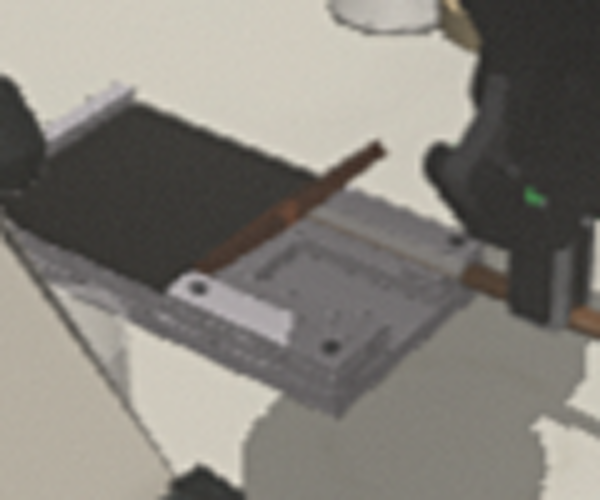

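The plate is tilted about 45°, seen edge-on from (200,270) to (380,150), with the blade tip under it. I continue over the lip.

```bash
python3 -m handwheel '0 0.4 0 -0.35 0; 0 0.9 0 -0.68 0; 0 1.4 0 -0.9 0; 0 1.9 0 -1.1 0; 0 2.3 0 -1.2 0; 0 2.6 0 -1.25 0; 0 2.9 0 -1.25 0; 0 3.2 0 -1.25 0; 0 3.5 0 -1.25 0; 0 3.8 0 -1.25 0; 0 4.1 0 -1.25 0; 0 4.1 0 -1.25 0'
python3 - <<'E'
from h import *
s=arm.observe();print(s['position'],s['contact_force'])
c=cap('scene')
cv2.imwrite('pics/s5.png',cv2.resize(c['img'][190:290,180:300],(600,500),interpolation=cv2.INTER_CUBIC))
E
```

```text
clock: 8.75
position: [0.5208, -0.0988, 0.0755]
ee_rot: [0.999, 0.033, 0.0, 0.0]
contact_force: [-0.1, 1.1, 0.4]
opening: 0.091
grip_force: 59.0
[ 0.5207786  -0.09881854  0.07546166] [-0.09393904  1.07035883  0.41424206]
```

View pics/s5.png

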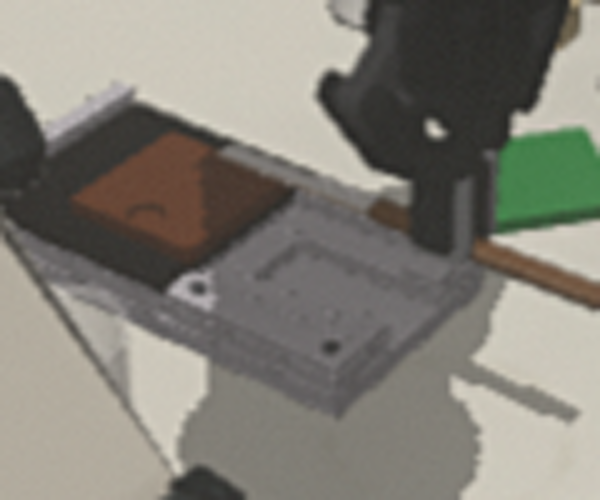

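The plate has flipped onto the pad, with a socket visible at (148,210). I back off and lay the spatula where it came from.

```bash
python3 -m handwheel '0 -1 0 -0.3 0; 0 -3 0.8 -1 0; 0 -6 1.8 -1.5 0; 0 -7.8 2.5 -1.5 -8; 0 -7.8 2.5 -1.5 -16; 0 -7.8 2.5 -1.5 -24; 0 -7.8 2.5 -1.5 -32; 0 -7.8 2.5 -1.5 -40; 0 -7.8 2.5 -1.5 -48; 0 -7.8 2.5 -1.5 -56; 0 -7.8 2.5 -1.5 -64; 0 -7.8 2.5 -1.5 -70'
python3 -c "
from h import *
to([.445,-.129,.0202],-15.8)"
```

```text
clock: 10.0
position: [0.4431, -0.1291, 0.0908]
ee_rot: [0.798, 0.602, -0.0, 0.0]
contact_force: [0.5, -0.7, -0.1]
opening: 0.095
grip_force: 59.0
pos [ 0.4431 -0.1291  0.0908] yaw -15.91 shift cm [0.07 0.18 7.06] turn -0.11 q7 [ 0.03  0.49  0.28  2.13 -0.25  0.56  0.22]
```

```bash
python3 -m handwheel '0 0 0 3 0; 0 0 0 5.5 0; 0 0 0 6.6 0; 0 0 0 6.9 0; 0 0 0 7 0; 0 0 0 7.05 0; 0 0 0 7.05 0'
python3 -c "
from h import *
to([.445,-.129,.0196],-15.8)"
```

```text
clock: 10.7
position: [0.4446, -0.1291, 0.0207]
ee_rot: [0.8, 0.6, 0.0, 0.001]
contact_force: [-0.3, 0.1, -1.0]
opening: 0.095
grip_force: 59.0
pos [ 0.4446 -0.1291  0.0207] yaw -16.2 shift cm [0.02 0.04 0.11] turn -0.4 q7 [ 0.1   0.61  0.2   2.18 -0.32  0.37  0.27]
```

Lower the last millimetre, open gently, and rise.

```bash
python3 -m handwheel '0 0 0 0.1 0; 0 0 0 0.1 0; 1.5 0 0 0.1 0; 2.5 0 0 0.1 0; 3.5 0 0 0.1 0; 4 0 0 0.1 0; 4 0 0 -2 0; 4 0 0 -5 0; 4 0 0 -9 0; 4 0 0 -9 0'
python3 - <<'E'
from h import *
w=cap('wrist');t=cap('top');c=cap('scene')
im=t['img'];hsv=cv2.cvtColor(im,cv2.COLOR_BGR2HSV);m=cv2.inRange(hsv,(0,90,30),(18,255,200))
k=np.zeros_like(m);k[140:250,205:285]=m[140:250,205:285]
q=max(cv2.findContours(k,0,2)[0],key=cv2.contourArea);r=cv2.minAreaRect(q);p=onz(t,*r[0],.031)[:2]-[.618,-.0946]
print('carrier mould xy',p@[.998,.0628],p@[-.0628,.998],r[1])
a=cv2.resize(w['img'],(400,300));b=cv2.resize(c['img'][190:310,180:340],(400,300),interpolation=cv2.INTER_CUBIC)
d=cv2.resize(im[135:255,165:325],(400,300),interpolation=cv2.INTER_CUBIC)
cv2.imwrite('pics/fin.png',np.vstack([np.hstack([a,b]),np.hstack([d,d*0])]))
E
```

```text
clock: 11.7
position: [0.4461, -0.1299, 0.1138]
ee_rot: [0.8, 0.6, 0.002, 0.003]
contact_force: [0.6, -1.0, -0.8]
opening: 0.469
grip_force: 0.0
carrier mould xy 0.03205101626543635 0.0007604924062201209 (33.403228759765625, 34.35884475708008)
```

View pics/fin.png

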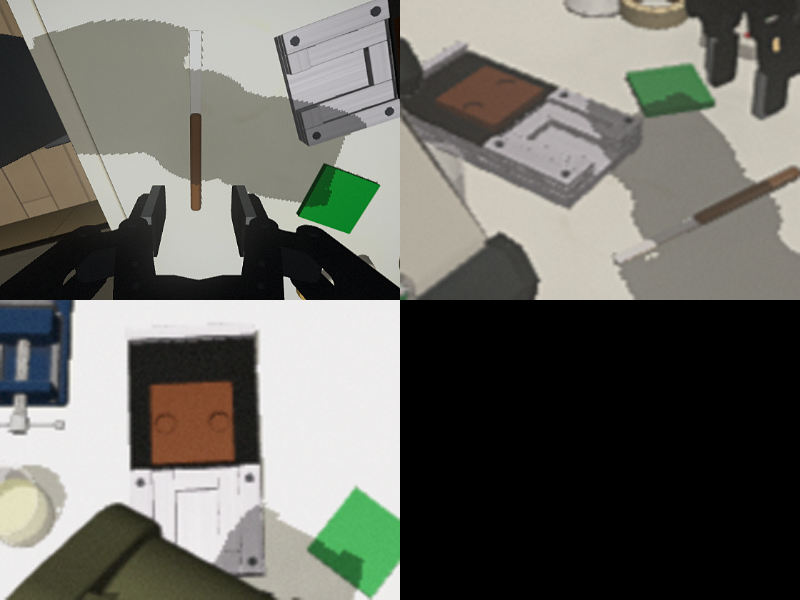

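The plate lies on the pad with both sockets up (at (165,423) and (219,421)), its centre about 32 mm beyond the lip. The spatula is flat on the bench, clear of the mould.

```bash
python3 -c "
from cell import job_done
print(job_done())"
```

```text
the job is handed in; nothing more can be done
None
```

The job is handed in: the plate lies turned over on the pad with its sockets up, about 32 mm beyond the lip, and the spatula is flat on the bench clear of the mould, done in about 12 s; no verdict was shown.

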